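Put the dwell weights back on their own pressure feet

TASK

Four test strips are being pressed under brass weights, but each of these four weights stands on the wrong pressure foot. Rearrange them so that each stands upright and flat inside the dish of its own foot: the smallest weight on the smallest foot, and so on up to the largest weight on the largest foot. Do not knock a weight over or set one down on the bare desk mat or bench; if one must wait, park it on the round cork mat.

Things in the scene. Friction and masses are not known exactly. Their poses are not given: they have to be found in the camera images.
- weight_1_mid (a point): smallest of four loose brass weights standing on the pressure feet (the lone one at the back of the bench, behind the strip cutter, is no part of the job): a round upright body with a narrower neck and knob on top, 19 mm across, 28 mm tall in all, about 50 g; the side is straight and best gripped over the lower 15 mm. The point is on its axis half-way up, 14 mm above its flat underside; z up along its axis
- weight_2_mid (a point): second smallest of four loose brass weights standing on the pressure feet (the lone one at the back of the bench, behind the strip cutter, is no part of the job): a round upright body with a narrower neck and knob on top, 24 mm across, 35 mm tall in all, about 100 g; the side is straight and best gripped over the lower 19 mm. The point is on its axis half-way up, 18 mm above its flat underside; z up along its axis
- weight_3_mid (a point): second largest of four loose brass weights standing on the pressure feet (the lone one at the back of the bench, behind the strip cutter, is no part of the job): a round upright body with a narrower neck and knob on top, 30 mm across, 44 mm tall in all, about 200 g; the side is straight and best gripped over the lower 24 mm. The point is on its axis half-way up, 22 mm above its flat underside; z up along its axis
- weight_4_mid (a point): largest of four loose brass weights standing on the pressure feet (the lone one at the back of the bench, behind the strip cutter, is no part of the job): a round upright body with a narrower neck and knob on top, 38 mm across, 56 mm tall in all, about 500 g; the side is straight and best gripped over the lower 30 mm. The point is on its axis half-way up, 28 mm above its flat underside; z up along its axis
- dish_1 (a point): smallest of four fixed pressure feet: a round aluminium disc 43 mm across, each standing in the middle of its own 72 mm square steel panel, which is 4 mm thick and has an amber test strip stuck along it. The disc's top is a flat-bottomed round dish 36 mm wide inside, lined with thin black rubber, with a rim 3.5 mm wide standing 3 mm above the dish floor. The point is the centre of the dish floor, which is 12 mm above the desk mat; z up, x along the strip
- dish_2 (a point): second smallest of four fixed pressure feet: a round aluminium disc 51 mm across, each standing in the middle of its own 72 mm square steel panel, which is 4 mm thick and has an amber test strip stuck along it. The disc's top is a flat-bottomed round dish 44 mm wide inside, lined with thin black rubber, with a rim 3.5 mm wide standing 3 mm above the dish floor. The point is the centre of the dish floor, which is 12 mm above the desk mat; z up, x along the strip
- dish_3 (a point): second largest of four fixed pressure feet: a round aluminium disc 59 mm across, each standing in the middle of its own 72 mm square steel panel, which is 4 mm thick and has an amber test strip stuck along it. The disc's top is a flat-bottomed round dish 52 mm wide inside, lined with thin black rubber, with a rim 3.5 mm wide standing 3 mm above the dish floor. The point is the centre of the dish floor, which is 12 mm above the desk mat; z up, x along the strip
- dish_4 (a point): largest of four fixed pressure feet: a round aluminium disc 67 mm across, each standing in the middle of its own 72 mm square steel panel, which is 4 mm thick and has an amber test strip stuck along it. The disc's top is a flat-bottomed round dish 60 mm wide inside, lined with thin black rubber, with a rim 3.5 mm wide standing 3 mm above the dish floor. The point is the centre of the dish floor, which is 12 mm above the desk mat; z up, x along the strip
- cork_top (a point): fixed round cork mat, 80 mm across and 6 mm thick, lying empty on the desk mat: the parking place. The point is the centre of its top; z up. It shows where the desk mat's surface is: 6 mm below

How it is judged (in metres and radians):
At the end, for the whole second after the job is handed in: Each weight stands upright and still on the floor of its own dish (size matches size), wholly inside the rim: within 10 to 12.5 mm of the dish's centre by size (the dish's play and 1.5 mm), its underside within 2 mm of the dish floor, tilted less than 0.08 rad (horizontal distance between weight_1_mid and dish_1 below 0.01 m and z of weight_1_mid in the frame of dish_1 between 0.012 and 0.016 m and angle between each of weight_1_mid, weight_2_mid, weight_3_mid, weight_4_mid's own z axis and vertical below 0.08 rad and linear speed of each of weight_1, weight_2, weight_3, weight_4 below 0.01 m/s and horizontal distance between weight_2_mid and dish_2 below 0.0115 m and z of weight_2_mid in the frame of dish_2 between 0.0157 and 0.0197 m and horizontal distance between weight_3_mid and dish_3 below 0.0125 m and z of weight_3_mid in the frame of dish_3 between 0.0201 and 0.0241 m and horizontal distance between weight_4_mid and dish_4 below 0.0125 m and z of weight_4_mid in the frame of dish_4 between 0.026 and 0.03 m); the robot touches nothing.
It fails at once if a weight is knocked over (angle between any of weight_1_mid, weight_2_mid, weight_3_mid, weight_4_mid's own z axis and vertical above 0.7 rad).
It fails at once if a weight is set down on the bare desk mat or bench (its underside comes within 3 mm of the desk mat's level) (height (world z) of weight_1_mid below 0.0247 m or height (world z) of weight_2_mid below 0.0284 m or height (world z) of weight_3_mid below 0.0328 m or height (world z) of weight_4_mid below 0.0387 m).
It also fails if it takes over 109 s, if anything falls off the work surface, if the arm or the gripper's body presses on something with over 40 N, if the wrist force passes 120 N, or if a joint passes its speed limit or range.

ROBOT

A 7-joint arm with a two-finger parallel gripper is mounted at the origin on a cart in front of the work surface, level with it; the furniture and walls round the work are solid. World frame = base frame: x ahead of the robot, y to its left, z up, the work surface at z = 0. Lengths are in mm, angles in rad, forces in N, time in s.
With the tool pointing down it reaches from about 425 to 875 mm from the base axis. Payload 4.7 kg.
Tool frame: the origin (TCP) lies between the finger pads; the fingertips stand 19 mm ahead of it and the grasp point (between the pads) is the TCP; z points along the fingers, y is the line along which they close (so a half turn about z gives the same grasp; the last joint's range is limited). The gripper opens to 85 mm and grips with 20 to 120 N. Pads are 22 mm wide; open, the fingers measure 114 mm over their backs; the gripper's body (76 mm by 85 mm) begins 54 mm behind the grasp point. The pads swing forward as they close: fully open they stand 13 mm farther back than shut.
Start: joints at [-1.2, 0.321, -0.07, 1.45, 0.023, 1.371, -0.057], TCP at [227.058, 609.073, 224.849] pointing down, gripper open.
Joint ranges: [-2.86, 2.86], [-0.3, 2.09], [-1.38, 1.24], [0.06, 2.45], [-1.56, 4.7], [0.09, 2.05], [-2.69, 2.69]. Speed limits (rad/s): [2.57, 2.57, 3.14, 3.14, 3.14, 3.14, 3.14].

INTERFACE

Orientations are given as a unit quaternion [x, y, z, w].
In Python, from workcell import bot gives the robot as it stands.
- The arm moves only by the tool drive_tool, never from a script. Its argument "targets" is a list that holds one entry, the list of rows, each a list of 7 numbers: the closure, from -1 (fully open) to 1 (shut), then the shift along the tool's x, y, z in mm, then the turn, a rotation vector about the tool's x, y, z in rad. In form: [[[grip, tx, ty, tz, ax, ay, az], ...]]. A call has exactly 8 rows; each row is the pose to reach, as a shift and turn from the pose commanded when the call began, along the tool's axes at that moment; what a row does not reach only later rows make up. A row lasts 1/12 s, in which the tool goes at most 41.7 mm and 7.16 degrees, less where a joint would pass 70% of its speed; a pose out of reach is approached as far as the arm can. A call with a gripper value outside its range is refused whole. The fingers move at their own pace and stop on an object; the grip force is fixed at half the most. Time passes only in rows, so rows that repeat a pose let the fingers close, or fill a call up. It gives the time, the measured TCP pose, the force, the opening and the grip force at its end, in the units of the state.
- bot.get_obs(): the state, without advancing time (a new reading comes with each control period).
- bot.read_camera(name): name is "scene" or "top" or "wrist"; returns a dict with "image" (400x640x3 uint8, red, green, blue), "fx", "fy", "cx", "cy" (pixels), "D" ([k1, k2, p1, p2, k3] as OpenCV has them; the pictures are not rectified), "R" (3x3) and "t" (3): a world point X has camera coordinates R X + t. Camera axes: x right, y down, z forward; pixel columns grow to the right and rows downward; lengths in mm; the calibration is good to about 2 mm. A picture is of the moment at which its call begins. There is no depth.
- bot.close_job(): hands the job in; it is judged then, once.
Trained networks look in a picture, given as the dict that the camera call returned (one of the last four; its "shot" number tells which), for a name from the list of things; names that differ only in an ending like _2 or _b are one class to them, and where a whole thing is asked for, a point or a joint stands for the part that bears it (a point fixed in the world has none). Each returns a list of dicts, best first, with "p" (0 to 1); they miss things now and then, are a little off and sometimes report something else, mostly with a low value. They report only what shows in the picture. A call takes as long as a camera call.
- bot.trace(target, picture): "mask" (400x640 bool, what is visible of it) and "point" ([column, row] in pixels, amid what is visible of it).
The state is a dict: "time": time; "q": joint angles; "dq": joint speeds; "joint_efforts": joint torques, N m; "ee_pos": TCP position; "orientation": TCP orientation; "force": force on the tool from outside, world axes, zero at the start; "wrist_torque": the same for the moment, N m; "opening": finger opening in mm; "gripper_force": force on a finger pad.
Only numpy, scipy, OpenCV 4.12 (cv2) and the standard library are available. Lean on these libraries where they do the work, as an engineer would, in place of code of your own. Each camera call takes 0.05 s, during which the arm holds its last target. There are 200 camera calls.

## Working session

There is one attempt and no reset: what is moved stays moved. The work goes in short steps, Python scripts to look and compute and a tool call to move; the robot and the scene stay as the last step left them, time stands still between calls to the robot, and variables do not carry over. Pictures are saved under pics/ and viewed, at most 14 in all, crops included, and the job is handed in when it is done.

Besides the shell and the picture viewer there is one more tool, called after "Call:" by a JSON object that holds its "name" and its "arguments", one argument or row to a line. drive_tool: Moves the arm, as the interface text tells. Its arguments: {"type":"object","properties":{"targets":{"type":"array"}},"required":["targets"]}

```bash
mkdir -p pics; ls; python3 - <<'E'
from workcell import bot
import cv2,numpy as np
o=bot.get_obs();print(o['time'],o['ee_pos'],o['orientation'],o['opening'])
ims=[]
for n in ("top","scene"):
    p=bot.read_camera(n);print(n,p['fx'],p['D'],p['R'],p['t'])
    cv2.imwrite(f'pics/{n}0.png',p['image'][:,:,::-1])
    for t in ("weight_1_mid","dish_1","cork_top"):
        for d in bot.trace(t,p): print(t,round(d['p'],2),np.round(d['point']),d['mask'].sum())
E
```

```text
pics
0.0 [226.88552583 608.52721888 223.73222914] [ 1.77427331e-01  9.84133448e-01 -9.42357570e-04 -1.06640084e-04] 85.37651009237324
top 404.1067245698989 [-0.06817235  0.          0.          0.          0.        ] [[ 0.02574787 -0.99959836 -0.01183929]
 [-0.99211139 -0.02409795 -0.12302147]
 [ 0.12268676  0.01491344 -0.99233339]] [-240.64265289  559.28759163  851.80365296]
weight_1_mid 0.43 [302. 166.] 78
weight_1_mid 0.4 [405. 238.] 994
weight_1_mid 0.32 [288. 206.] 982
dish_1 0.95 [260. 153.] 850
dish_1 0.81 [288. 209.] 871
dish_1 0.71 [308. 172.] 930
dish_1 0.6 [249. 192.] 661
cork_top 0.71 [405. 237.] 1009
scene 452.81778630656004 [0.0450803 0.        0.        0.        0.       ] [[-0.55210622 -0.83375723 -0.0052538 ]
 [-0.63022641  0.42143898 -0.65207658]
 [ 0.54588772 -0.35670445 -0.7581349 ]] [123.17753607 504.70085769 527.25220636]
weight_1_mid 0.58 [284. 212.] 96
dish_1 0.86 [239. 272.] 878
dish_1 0.85 [290. 254.] 986
dish_1 0.79 [229. 232.] 816
dish_1 0.71 [284. 224.] 893
dish_1 0.33 [287. 246.] 174
cork_top 0.96 [420. 216.] 954
```

```bash
python3 - <<'E'
import cv2
a=cv2.imread('pics/top0.png')[90:290,200:460];b=cv2.imread('pics/scene0.png')[150:330,160:480]
cv2.imwrite('pics/top0c.png',cv2.resize(a,None,fx=3,fy=3,interpolation=cv2.INTER_CUBIC))
cv2.imwrite('pics/scene0c.png',cv2.resize(b,None,fx=2.5,fy=2.5,interpolation=cv2.INTER_CUBIC))
E
```

```text
(no output)
```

View pics/top0c.png

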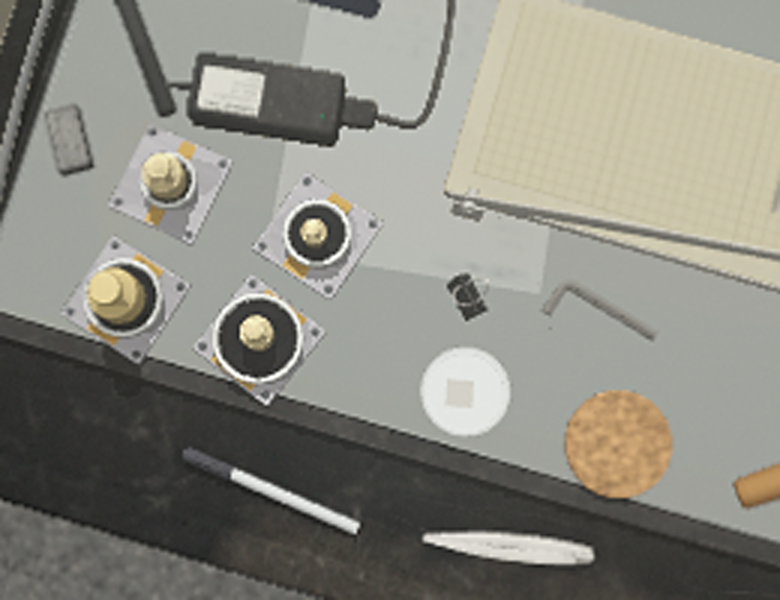

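View pics/scene0c.png

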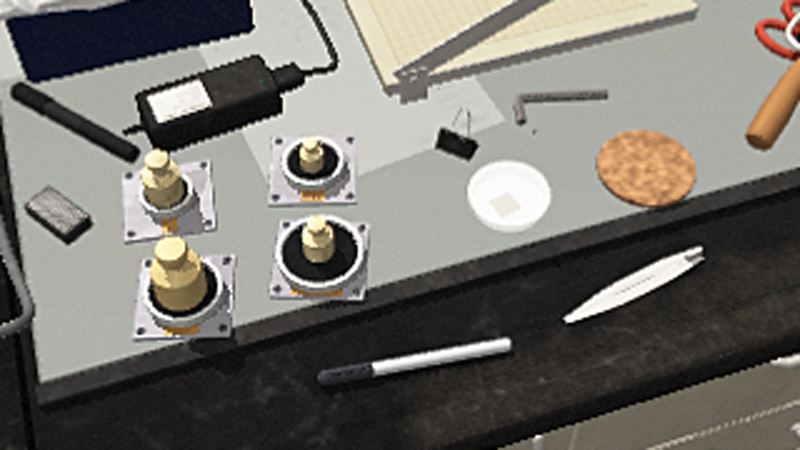

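```bash
cat >h.py <<'E'
from workcell import bot
import cv2,numpy as np
from scipy.spatial.transform import Rotation as Ro
def ray(p,uv,z):
    K=np.array([[p['fx'],0,p['cx']],[0,p['fy'],p['cy']],[0,0,1]])
    n=cv2.undistortPoints(np.array([[uv]],float),K,np.array(p['D'],float))[0,0]
    R=np.array(p['R']);c=-R.T@np.array(p['t']);d=R.T@np.array([*n,1])
    return c+d*(z-c[2])/d[2]
def totool(xyz):
    o=bot.get_obs();return Ro.from_quat(o['orientation']).inv().apply(np.array(xyz)-o['ee_pos'])
E
python3 - <<'E'
from h import *
for n in ("top","wrist"):
    p=bot.read_camera(n)
    cv2.imwrite(f'pics/{n}1.png',p['image'][:,:,::-1])
    for t,z in (("dish_1",11.7),("cork_top",13.7),("weight_1_mid",60)):
        for d in bot.trace(t,p):
            if d['p']<.3: continue
            pts=np.argwhere(d['mask'])[:,::-1].astype(np.float32)
            r=cv2.minAreaRect(pts) if t[0]=='d' else cv2.minEnclosingCircle(pts)
            w=ray(p,r[0],z)
            print(n,t,round(d['p'],2),np.round(r[0],1),np.round(r[1:],1) if t[0]!='d' else np.round([*r[1],r[2]],1),'world',w.round(1),'tool',totool(w).round(1))
E
```

```text
top dish_1 0.96 [241.3 189.5] [31.1 31.6 33.7] world [579.3 -47.   11.7] tool [-559.2 -491.7  213.1]
top dish_1 0.84 [305.6 168.4] [31.9 32.2 33.7] world [ 631.2 -190.9   11.7] tool [-658.  -608.4  213.2]
top dish_1 0.73 [256.6 150.8] [31.3 31.3 26.6] world [669.5 -77.6  11.7] tool [-654.4 -488.9  213.1]
top dish_1 0.63 [286.  202.5] [31.2 31.5 38.2] world [ 552.5 -149.3   11.7] tool [-569.8 -596.9  213.1]
top cork_top 0.6 [405.6 237.6] [18.6] world [ 480.5 -416.9   13.7] tool [-595.8 -872.9  211.1]
```

View pics/wrist1.png

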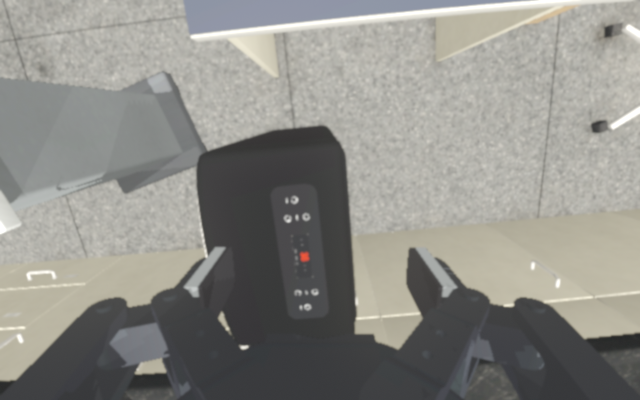

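```bash
python3 - <<'E'
import cv2,numpy as np
a=cv2.imread('pics/top0.png');b=cv2.imread('pics/scene0.png')
cv2.imwrite('pics/both.png',cv2.resize(np.vstack([a,b]),(480,600),interpolation=cv2.INTER_AREA))
E
```

```text
(no output)
```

View pics/both.png

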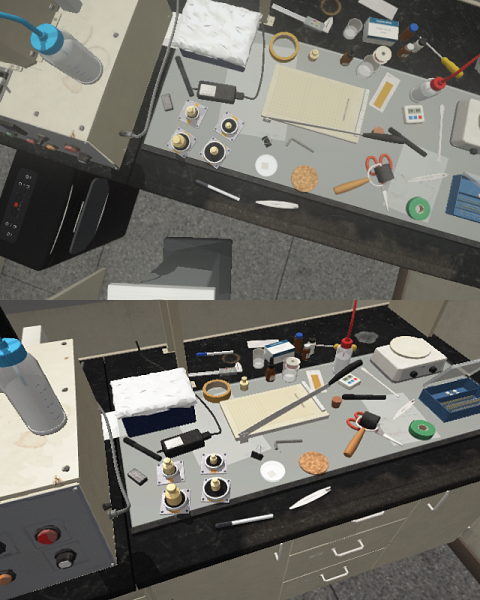

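```bash
python3 - <<'E'
import cv2,numpy as np
a=cv2.imread('pics/top0.png')[:,:300];b=cv2.imread('pics/scene0.png')[:,:230]
f=lambda i:cv2.resize(i,None,fx=1.5,fy=1.5,interpolation=cv2.INTER_CUBIC)
cv2.imwrite('pics/left.png',np.hstack([f(a),f(b)]))
E
```

```text
(no output)
```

View pics/left.png

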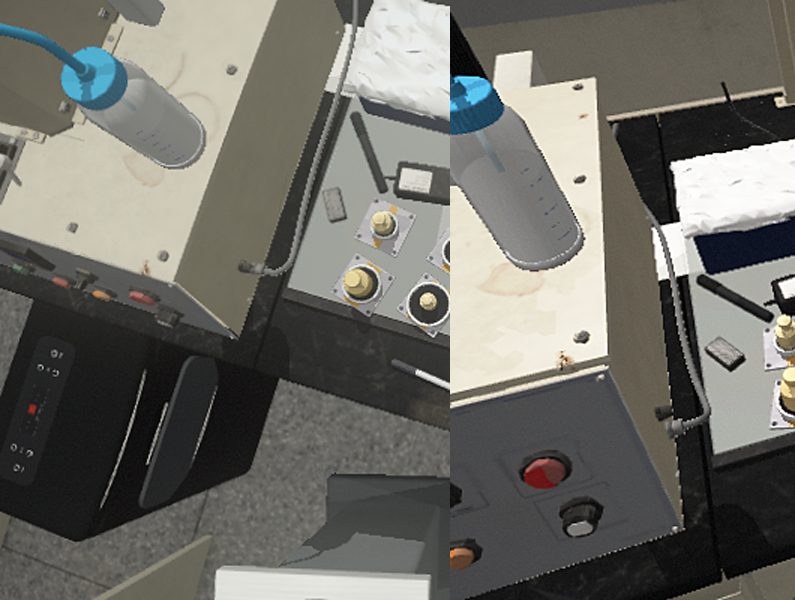

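```bash
python3 - <<'E'
from h import *
P={n:bot.read_camera(n) for n in("top","scene","wrist")}
def tri(a,ua,b,ub):
    A=[];B=[]
    for n,u in((a,ua),(b,ub)):
        p=P[n];c=-np.array(p['R']).T@np.array(p['t']);d=ray(p,u,0)-c;d/=np.linalg.norm(d);M=np.eye(3)-np.outer(d,d);A.append(M);B.append(M@c)
    x=np.linalg.solve(sum(A),sum(B));return x.round(),[np.linalg.norm(M@x-b).round(1) for M,b in zip(A,B)]
print('machine top corner',tri('top',(117,188),'scene',(105,245)))
print('base corner',tri('top',(159,227),'scene',(153,352)))
print('cap top',tri('top',(60,50),'scene',(20,58)))
print('red',tri('top',(21,273),'wrist',(304,256)))
for z in(0,225):print(z,[ray(P['top'],u,z).round() for u in((180,257),(165,313),(50,360),(220,317))])
print('wristcam',-np.array(P['wrist']['R']).T@np.array(P['wrist']['t']))
E
```

```text
machine top corner (array([545., 118., 247.]), [np.float64(0.9), np.float64(0.9)])
base corner (array([491., 132.,  33.]), [np.float64(4.0), np.float64(4.0)])
cap top (array([696., 105., 439.]), [np.float64(4.6), np.float64(4.6)])
red (array([365., 528., -74.]), [np.float64(0.4), np.float64(0.4)])
0 [array([424.,  88.,   0.]), array([298., 115.,   0.]), array([179., 381.,   0.]), array([294., -10.,   0.])]
225 [array([432.,   7., 225.]), array([337.,  28., 225.]), array([247., 228., 225.]), array([334., -67., 225.])]
wristcam [160.41440866 633.87347423 372.47731041]
```

Call:
{"name": "drive_tool", "arguments": {
  "targets": [
    [[-1,0,0,-40,0,0,0],[-1,0,0,-80,0,0,0],[-1,0,0,-115,0,0,0],[-1,-27,-25,-115,0,0,0],[-1,-54,-50,-115,0,0,0],[-1,-81,-75,-115,0,0,0],[-1,-108,-100,-115,0,0,0],[-1,-135,-125,-115,0,0,0]]
  ]
}}

```text
time: 1.62
ee_pos: [310.4, 443.2, 340.0]
orientation: [0.177, 0.984, 0.0, 0.0]
force: [1.2, 0.4, 1.0]
opening: 84.8
gripper_force: 0.0
```

Call:
{"name": "drive_tool", "arguments": {
  "targets": [
    [[-1,-27,-25,0,0,0,0],[-1,-54,-50,0,0,0,0],[-1,-81,-75,0,0,0,0],[-1,-108,-100,0,0,0,0],[-1,-135,-125,0,0,0,0],[-1,-162,-150,0,0,0,0],[-1,-189,-175,0,0,0,0],[-1,-216,-200,0,0,0,0]]
  ]
}}

```text
time: 2.28
ee_pos: [442.9, 180.1, 340.2]
orientation: [0.177, 0.984, 0.0, 0.0]
force: [1.7, -0.5, 1.2]
opening: 85.0
gripper_force: 0.0
```

Call:
{"name": "drive_tool", "arguments": {
  "targets": [
    [[-1,-27,-25,0,0,0,0],[-1,-54,-50,0,0,0,0],[-1,-81,-75,0,0,0,0],[-1,-108,-100,0,0,0,0],[-1,-135,-125,0,0,0,0],[-1,-162,-150,0,0,0,0],[-1,-189,-175,0,0,0,0],[-1,-216,-200,0,0,0,0]]
  ]
}}

```text
time: 2.95
ee_pos: [575.5, -82.5, 340.2]
orientation: [0.177, 0.984, 0.0, 0.0]
force: [0.7, -0.1, 0.3]
opening: 85.3
gripper_force: 0.0
```

```bash
python3 - <<'E'
from h import *
o=bot.get_obs();print(o['time'],o['ee_pos'],o['orientation'],o['q'])
for n,w in dict(A=(669,-78,40),B=(631,-191,40),C=(579,-47,40),D=(552,-149,40),view=(580,-110,300)).items():print(n,totool(w).round())
p=bot.read_camera('wrist');cv2.imwrite('pics/w2.png',p['image'][:,:,::-1])
for t,z in (("dish_1",11.7),("weight_1_mid",50)):
    for d in bot.trace(t,p):
        if d['p']<.3: continue
        pts=np.argwhere(d['mask'])[:,::-1].astype(np.float32)
        r=cv2.minAreaRect(pts);w=ray(p,r[0],z)
        print(t,round(d['p'],2),np.round(r[0],1),np.round([*r[1],r[2]],1),'world',w.round(1))
E
```

```text
2.95 [575.5234211  -82.45568223 340.24363687] [1.77180856e-01 9.84178152e-01 2.90575414e-04 4.74906394e-04] [-0.45560239  0.15540951  0.6360739   1.45710005 -0.09266382  1.55821889
  1.39032223]
A [-86.  37. 300.]
B [-90. -83. 300.]
C [  9.  34. 300.]
D [ -1. -71. 300.]
view [-14. -24.  40.]
dish_1 0.91 [277.3 158.9] [44.5 44.2 15.9] world [ 550.2 -147.4   11.7]
dish_1 0.9 [273.  211.2] [41.4 39.8 11. ] world [ 630.4 -189.1   11.7]
dish_1 0.88 [341.8 153.9] [44.9 44.5 10.5] world [579.  -46.2  11.7]
dish_1 0.67 [342.4 208.9] [42.2 40.   2.7] world [668.1 -76.1  11.7]
weight_1_mid 0.69 [271.5 213.5] [11. 11. 90.] world [ 623.4 -182.2   50. ]
```

View pics/w2.png

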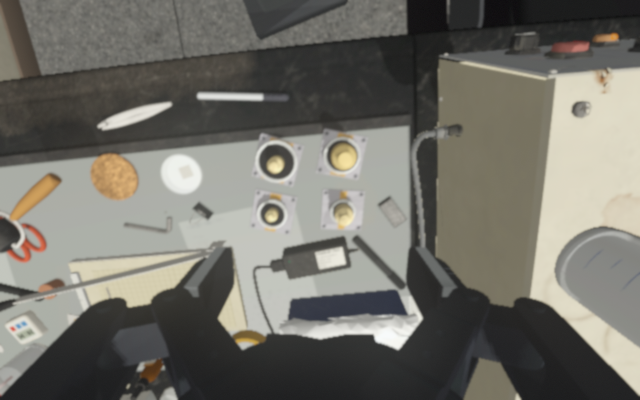

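```bash
cat >>h.py <<'E'
F=dict(A=(669,-77),B=(631,-190),C=(579,-47),D=(551.5,-148.5))
CORK=(480.5,-417)
def brass(p,xy,h,z0=19.7,r=22):
    # brass blob near projected weight axis; centroid -> world at mid height
    img=cv2.cvtColor(p['image'],cv2.COLOR_RGB2HSV).astype(int)
    K=np.array([[p['fx'],0,p['cx']],[0,p['fy'],p['cy']],[0,0,1]])
    pr=lambda X:cv2.projectPoints(np.array([X],float),cv2.Rodrigues(np.array(p['R']))[0],np.array(p['t'],float),K,np.array(p['D'],float))[0][0,0]
    c=pr((*xy,z0+h/2));s=np.linalg.norm(pr((xy[0]+10,xy[1],z0+h/2))-c)/10
    m=(img[...,0]>12)&(img[...,0]<32)&(img[...,1]>50)&(img[...,2]>90)
    vv,uu=np.mgrid[:400,:640];m&=np.hypot(uu-c[0],vv-c[1])<(r+h/4)*s
    n,l,st,ce=cv2.connectedComponentsWithStats(m.astype(np.uint8))
    i=1+np.argmax(st[1:,4]);x,y,w,hh=st[i][:4]
    return ray(p,(x+w/2-.5,y+hh/2-.5),z0+h/2),st[i]
E
python3 - <<'E'
from h import *
for n in("top","wrist"):
    p=bot.read_camera(n)
    for f,h in dict(A=44,B=28,C=56,D=35).items():
        w,st=brass(p,F[f],h);print(n,f,w.round(1),st)
E
```

```text
top A [668.6 -78.   41.7] [248 141  14  15 146]
top B [ 629.9 -188.5   33.7] [300 163   9   9  61]
top C [577.6 -48.4  47.7] [229 179  20  19 280]
top D [ 554.  -149.5   37.2] [280 195  11  12 103]
wrist A [670.  -75.9  41.7] [336 204  18  26 342]
wrist B [ 629.  -185.9   33.7] [266 208  14  15 172]
wrist C [577.5 -44.9  47.7] [331 143  27  28 595]
wrist D [ 553.1 -147.    37.2] [267 155  19  19 285]
```

Call:
{"name": "drive_tool", "arguments": {
  "targets": [
    [[-0.2,-15,-13,30,0,0,0],[-0.2,-29,-26,60,0,0,0],[-0.2,-43,-39,90,0,0,0],[-0.2,-58,-53,120,0,0,0],[-0.2,-73,-66,150,0,0,0],[-0.2,-87,-79,180,0,0,0],[-0.2,-87,-79,200,0,0,0],[-0.2,-87,-79,210,0,0,0]]
  ]
}}

```text
time: 3.87
ee_pos: [627.3, -183.4, 126.2]
orientation: [0.177, 0.984, 0.0, -0.003]
force: [-0.4, 0.8, -0.8]
opening: 51.2
gripper_force: 0.0
```

```bash
python3 - <<'E'
from h import *
print(totool((629.5,-187,43)))
p=bot.read_camera('wrist');cv2.imwrite('pics/w3.png',p['image'][:,:,::-1])
w,st=brass(p,F['B'],28);print(w,st)
E
```

```text
[-3.705403   -2.57853521 83.23109602]
[ 628.68913234 -186.44788778   33.7       ] [306 191  24  27 508]
```

View pics/w3.png

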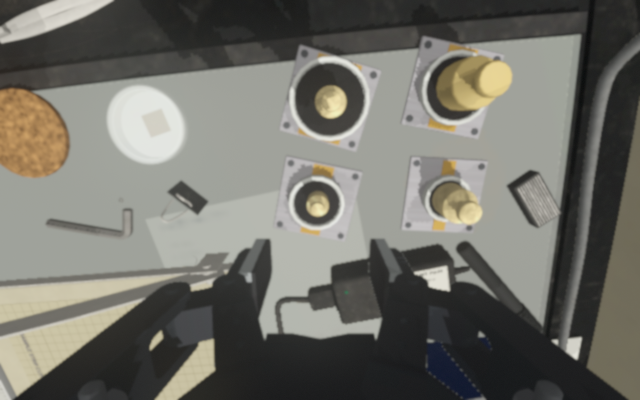

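Call:
{"name": "drive_tool", "arguments": {
  "targets": [
    [[-0.2,0,0,25,0,0,0],[-0.2,0,0,50,0,0,0],[-0.2,0,0,70,0,0,0],[-0.2,0,0,86,0,0,0],[-0.2,0,0,86,0,0,0],[-0.2,0,0,86,0,0,0],[0.5,0,0,86,0,0,0],[0.8,0,0,86,0,0,0]]
  ]
}}

```text
time: 4.58
ee_pos: [630.5, -185.0, 46.1]
orientation: [0.177, 0.984, 0.0, 0.002]
force: [-0.1, 0.3, -0.2]
opening: 27.8
gripper_force: 0.0
```

Call:
{"name": "drive_tool", "arguments": {
  "targets": [
    [[1,0,0,0,0,0,0],[1,0,0,0,0,0,0],[1,0,0,0,0,0,0],[1,0,0,0,0,0,0],[1,0,0,-5,0,0,0],[1,0,0,-10,0,0,0],[1,0,0,-15,0,0,0],[1,0,0,-15,0,0,0]]
  ]
}}

```text
time: 5.25
ee_pos: [629.9, -185.8, 60.5]
orientation: [0.178, 0.984, -0.0, 0.001]
force: [0.7, -0.0, -0.7]
opening: -0.1
gripper_force: 0.0
```

```bash
python3 - <<'E'
from h import *
print(bot.get_obs()['ee_pos'])
p=bot.read_camera('wrist');cv2.imwrite('pics/w4.png',p['image'][:,:,::-1])
E
```

```text
[ 629.89640508 -185.76491563   60.51505203]
```

View pics/w4.png

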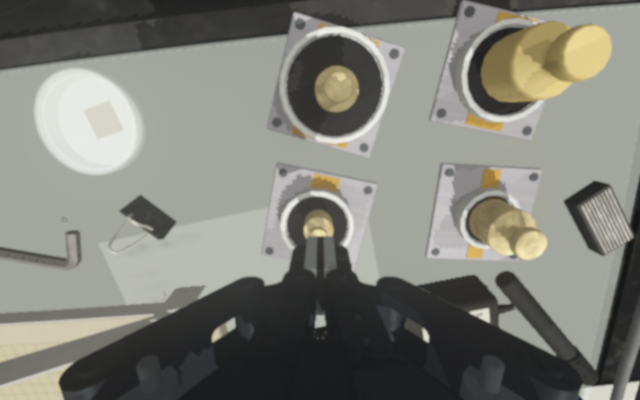

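```bash
python3 - <<'E'
from h import *
p=bot.read_camera('wrist')
print(ray(p,(318,219),45),ray(p,(318,225),22)); R=np.array(p['R']);print(R, -R.T@np.array(p['t']))
w,st=brass(p,F['B'],28);print(w,st)
K=np.array([[p['fx'],0,p['cx']],[0,p['fy'],p['cy']],[0,0,1]])
o=bot.get_obs();Rt=Ro.from_quat(o['orientation'])
for z in(0,19):
    X=o['ee_pos']+Rt.apply((0,0,z));print(z,X,cv2.projectPoints(X[None],cv2.Rodrigues(R)[0],np.array(p['t'],float),K,np.array(p['D'],float))[0].ravel())
for n in ('top','scene'):
    q=bot.read_camera(n);cv2.imwrite(f'pics/{n}4.png',cv2.resize(q['image'][130:290,210:370,::-1],None,fx=3,fy=3))
    w,st=brass(q,F['B'],28);print(n,w,st)
E
python3 -c "
import cv2,numpy as np
cv2.imwrite('pics/c4.png',cv2.resize(np.hstack([cv2.imread('pics/top4.png'),cv2.imread('pics/scene4.png')]),(800,400)))"
```

```text
[ 618.1049014  -182.67903779   45.        ] [ 629.99520276 -187.30382784   22.        ]
[[ 3.49103721e-01  9.37083900e-01 -5.97206486e-04]
 [ 8.99732968e-01 -3.35010634e-01  2.79729263e-01]
 [ 2.61929718e-01 -9.81918532e-02 -9.60078738e-01]] [ 562.71634647 -160.72731524  207.40475099]
[ 625.43184961 -185.50767479   33.7       ] [302 210  33  30 730]
0 [ 629.28025697 -185.39827241   59.40159481] [320.30278746 247.37509105]
19 [ 629.30007098 -185.39880752   40.40160515] [320.2938232  233.89742881]
top [ 624.3481441  -190.87498676   33.7       ] [302 168   7   4  16]
scene [ 635.35742684 -191.6001453    33.7       ] [274 199  23  19 222]
```

View pics/c4.png

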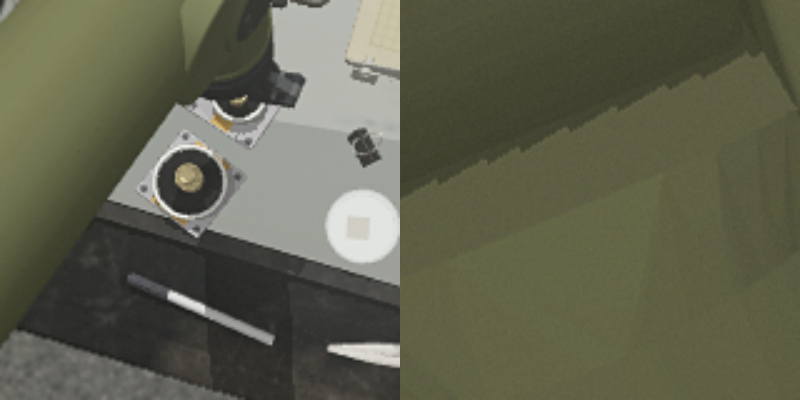

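Call:
{"name": "drive_tool", "arguments": {
  "targets": [
    [[1,0,0,-10,0,0,0],[1,0,0,-30,0,0,0],[0.5,0,0,-50,0,0,0],[0,0,0,-70,0,0,0],[-0.2,0,0,-70,0,0,0],[-0.2,0,0,-70,0,0,0],[-0.2,0,0,-70,0,0,0],[-0.2,0,0,-70,0,0,0]]
  ]
}}

```text
time: 6.12
ee_pos: [628.2, -184.9, 127.7]
orientation: [0.177, 0.984, 0.0, -0.001]
force: [-0.1, 0.3, -0.6]
opening: 51.7
gripper_force: 0.0
```

```bash
python3 - <<'E'
from h import *
p=bot.read_camera('wrist');cv2.imwrite('pics/w5.png',cv2.resize(p['image'][130:280,250:400,::-1],None,fx=4,fy=4,interpolation=cv2.INTER_CUBIC))
w,st=brass(p,F['B'],28);print(w,st,bot.get_obs()['ee_pos'])
E
```

```text
[ 628.80099692 -186.73069974   33.7       ] [307 189  24  27 498] [ 628.13963959 -184.90108599  127.54797606]
```

View pics/w5.png

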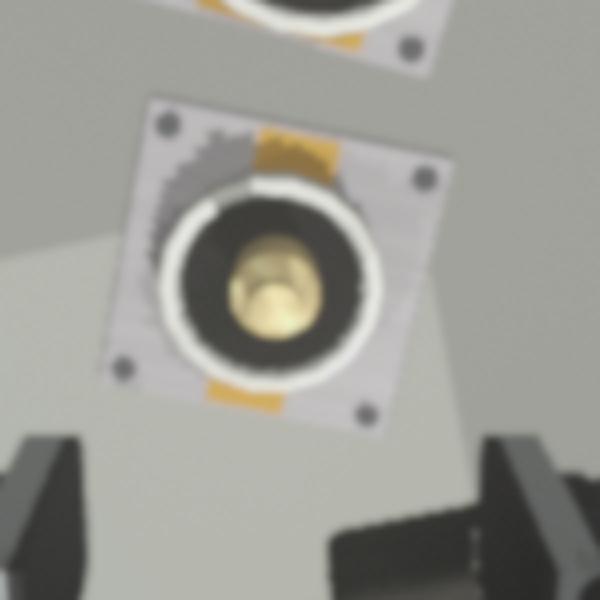

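```bash
python3 - <<'E'
from h import *
p=bot.read_camera('wrist');R=np.array(p['R'])
K=np.array([[p['fx'],0,p['cx']],[0,p['fy'],p['cy']],[0,0,1]])
o=bot.get_obs();Rt=Ro.from_quat(o['orientation']);print(o['ee_pos'])
for d in range(0,16,3):
  for x in(-11,11):
    X=o['ee_pos']+Rt.apply([(x,-25.5,19-d),(x,25.5,19-d)]);print(d,x,cv2.projectPoints(X,cv2.Rodrigues(R)[0],np.array(p['t'],float),K,np.array(p['D'],float))[0].round(1).ravel())
E
```

```text
[ 628.20748882 -185.0044802   127.60881132]
0 -11 [279.4 251.3 360.9 251.3]
0 11 [277.9 218.1 362.4 218.2]
3 -11 [278.7 253.4 361.5 253.5]
3 11 [277.2 219.8 363.  219.9]
6 -11 [278.  255.7 362.2 255.7]
6 11 [276.5 221.6 363.8 221.7]
9 -11 [277.3 258.  362.9 258.1]
9 11 [275.8 223.4 364.5 223.5]
12 -11 [276.6 260.4 363.6 260.5]
12 11 [275.  225.3 365.3 225.4]
15 -11 [275.9 262.9 364.4 263. ]
15 11 [274.2 227.3 366.1 227.4]
```

Call:
{"name": "drive_tool", "arguments": {
  "targets": [
    [[-0.2,0,0,25,0,0,0],[-0.2,0,0,50,0,0,0],[-0.2,0,0,75,0,0,0],[-0.2,0,0,89,0,0,0],[-0.2,0,0,89,0,0,0],[0.2,0,0,89,0,0,0],[0.6,0,0,89,0,0,0],[1,0,0,89,0,0,0]]
  ]
}}

```text
time: 6.88
ee_pos: [630.2, -185.9, 41.7]
orientation: [0.178, 0.984, -0.0, 0.002]
force: [0.1, -0.0, -0.4]
opening: 15.5
gripper_force: 0.0
```

Call:
{"name": "drive_tool", "arguments": {
  "targets": [
    [[1,0,0,0,0,0,0],[1,0,0,0,0,0,0],[1,0,0,0,0,0,0],[1,0,0,0,0,0,0],[1,0,0,0,0,0,0],[1,0,0,0,0,0,0],[1,0,0,0,0,0,0],[1,0,0,0,0,0,0]]
  ]
}}

```text
time: 7.55
ee_pos: [629.7, -185.5, 40.6]
orientation: [0.177, 0.984, 0.0, 0.001]
force: [0.9, 0.5, 6.1]
opening: -0.2
gripper_force: 2.7
```

```bash
python3 - <<'E'
from h import *
p=bot.read_camera('wrist');cv2.imwrite('pics/w6.png',cv2.resize(p['image'][130:280,220:420,::-1],None,fx=4,fy=4,interpolation=cv2.INTER_CUBIC))
E
```

```text
(no output)
```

View pics/w6.png

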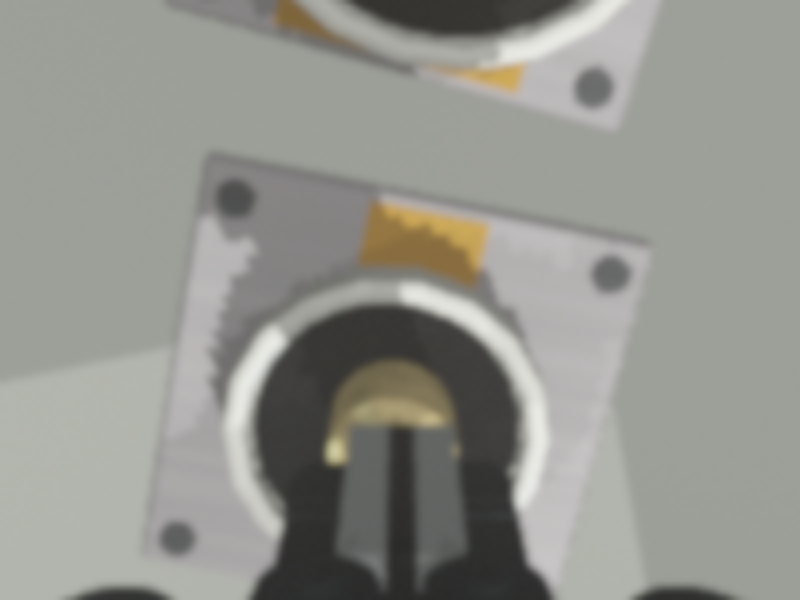

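Call:
{"name": "drive_tool", "arguments": {
  "targets": [
    [[1,0,0,-15,0,0,0],[0,0,0,-25,0,0,0],[-0.2,0,0,-25,0,0,0],[-0.2,0,0,-25,0,0,0],[-0.2,0,0,-10,0,0,0],[-0.2,0,0,5,0,0,0],[-0.2,0,0,15,0,0,0],[-0.2,0,0,22,0,0,0]]
  ]
}}

```text
time: 8.27
ee_pos: [626.8, -184.6, 14.2]
orientation: [0.177, 0.984, 0.0, -0.002]
force: [-0.6, -0.1, 0.7]
opening: 51.5
gripper_force: 0.0
```

Call:
{"name": "drive_tool", "arguments": {
  "targets": [
    [[-0.2,0,0,0,0,0,0],[0,0,0,0,0,0,0],[0.2,0,0,0,0,0,0],[0.4,0,0,0,0,0,0],[1,0,0,0,0,0,0],[1,0,0,0,0,0,0],[1,0,0,0,0,0,0],[1,0,0,0,0,0,0]]
  ]
}}

```text
time: 8.93
ee_pos: [629.6, -185.6, 18.8]
orientation: [0.177, 0.984, 0.0, 0.001]
force: [-0.2, -0.1, 4.4]
opening: 15.9
gripper_force: 58.8
```

Call:
{"name": "drive_tool", "arguments": {
  "targets": [
    [[1,0,0,-4,0,0,0],[1,0,0,-10,0,0,0],[1,0,0,-20,0,0,0],[1,0,0,-35,0,0,0],[1,0,0,-55,0,0,0],[1,0,0,-75,0,0,0],[1,0,0,-85,0,0,0],[1,0,0,-85,0,0,0]]
  ]
}}

```text
time: 9.6
ee_pos: [631.0, -186.1, 106.8]
orientation: [0.177, 0.984, 0.0, 0.003]
force: [0.3, -0.4, -0.8]
opening: 16.0
gripper_force: 58.7
```

```bash
python3 - <<'E'
from h import *
p=bot.read_camera('wrist');cv2.imwrite('pics/w7.png',cv2.resize(p['image'][130:280,220:420,::-1],None,fx=4,fy=4,interpolation=cv2.INTER_CUBIC))
print(bot.get_obs()['ee_pos'],totool((*CORK,100)))
E
```

```text
[ 629.99339091 -185.61345504  104.76072026] [  59.3084936  -269.02514268    4.31818986]
```

View pics/w7.png

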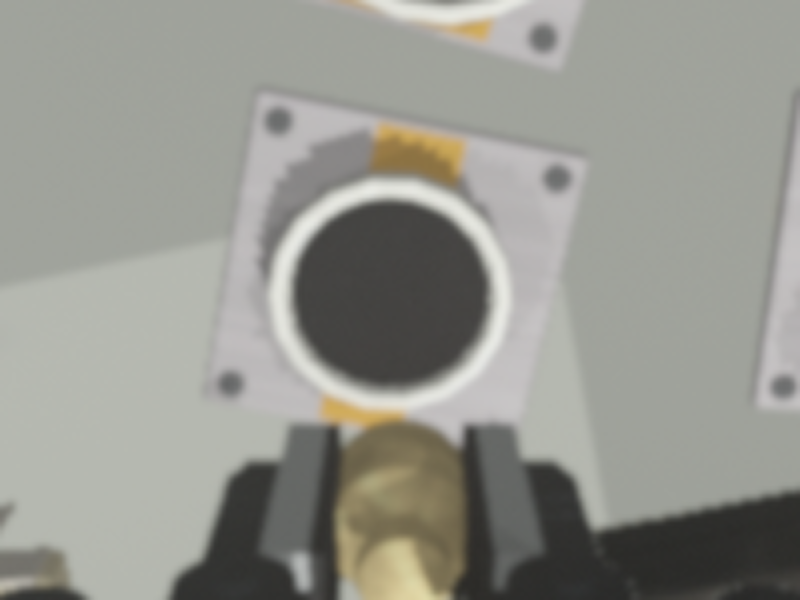

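Call:
{"name": "drive_tool", "arguments": {
  "targets": [
    [[1,4,-20,0,0,0,0],[1,12,-55,0,0,0,0],[1,20,-92,0,0,0,0],[1,28,-129,0,0,0,0],[1,37,-166,0,0,0,0],[1,45,-203,0,0,0,0],[1,53,-240,0,0,0,0],[1,59,-269,0,0,0,0]]
  ]
}}

```text
time: 10.32
ee_pos: [476.3, -419.0, 101.6]
orientation: [0.179, 0.984, -0.0, -0.001]
force: [-0.7, -0.3, -0.0]
opening: 15.9
gripper_force: 58.7
```

Call:
{"name": "drive_tool", "arguments": {
  "targets": [
    [[1,0,0,20,0,0,0],[1,0,0,45,0,0,0],[1,0,0,65,0,0,0],[1,0,0,78,0,0,0],[1,0,0,85,0,0,0],[1,0,0,89,0,0,0],[1,0,0,90,0,0,0],[1,0,0,90,0,0,0]]
  ]
}}

```text
time: 10.98
ee_pos: [480.2, -417.1, 13.3]
orientation: [0.177, 0.984, -0.0, 0.001]
force: [0.7, -0.6, -0.8]
opening: 15.7
gripper_force: 58.7
```

Call:
{"name": "drive_tool", "arguments": {
  "targets": [
    [[1,0,0,1,0,0,0],[1,0,0,1,0,0,0],[0.3,0,0,1,0,0,0],[0.1,0,0,1,0,0,0],[-0.1,0,0,1,0,0,0],[-0.2,0,0,1,0,0,0],[-0.2,0,0,0,0,0,0],[-0.2,0,0,-5,0,0,0]]
  ]
}}

```text
time: 11.65
ee_pos: [479.1, -416.2, 17.1]
orientation: [0.177, 0.984, 0.0, -0.001]
force: [-0.7, 0.2, -0.5]
opening: 51.6
gripper_force: 0.0
```

Call:
{"name": "drive_tool", "arguments": {
  "targets": [
    [[-0.2,0,0,-25,0,0,0],[-0.2,0,0,-60,0,0,0],[-0.2,0,0,-95,0,0,0],[-0.2,0,5,-100,0,0,0],[-0.2,0,30,-100,0,0,0],[-0.2,0,65,-100,0,0,0],[-0.2,0,95,-100,0,0,0],[-0.2,0,110,-100,0,0,0]]
  ]
}}

```text
time: 12.32
ee_pos: [520.4, -309.0, 118.0]
orientation: [0.175, 0.985, 0.001, 0.001]
force: [0.5, 1.6, -0.4]
opening: 51.3
gripper_force: 0.0
```

```bash
python3 - <<'E'
from h import *
p=bot.read_camera('wrist');w,st=brass(p,CORK,28,13.7);print(w,st)
print(totool((553.2,-148,100)))
p=bot.read_camera('top');w,st=brass(p,CORK,28,13.7);print(w,st)
cv2.imwrite('pics/t8.png',cv2.resize(p['image'][200:280,360:460,::-1],None,fx=6,fy=6,interpolation=cv2.INTER_CUBIC))
for d in bot.trace('weight_1_mid',p):print(d['p'],d['point'])
E
```

```text
[ 480.47519847 -417.1993616    27.7       ] [ 151  168   68   68 3447]
[ 24.60576665 159.79388508  18.50491453]
[ 475.19433699 -424.95318438   27.7       ] [401 230  20  21 209]
```

View pics/t8.png

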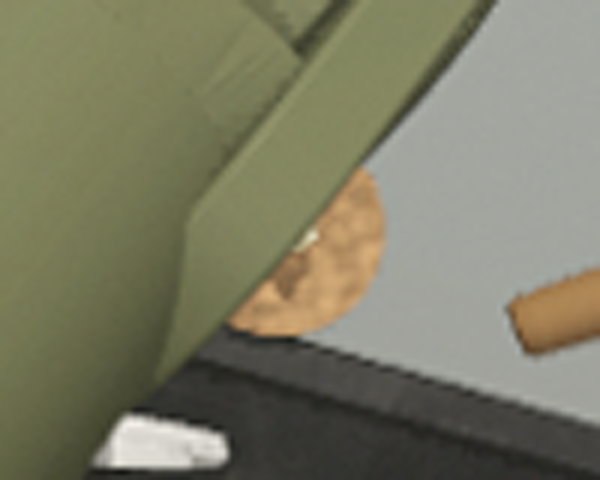

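Call:
{"name": "drive_tool", "arguments": {
  "targets": [
    [[-0.2,4,25,0,0,0,0],[-0.2,9,60,0,0,0,0],[-0.2,14,95,0,0,0,0],[-0.2,19,130,0,0,0,0],[-0.2,24,160,0,0,0,0],[-0.2,25,166,0,0,0,0],[-0.2,25,166,0,0,0,0],[-0.2,25,166,0,0,0,0]]
  ]
}}

```text
time: 13.13
ee_pos: [552.3, -151.6, 118.1]
orientation: [0.178, 0.984, -0.001, 0.0]
force: [-0.1, 0.1, -0.1]
opening: 51.3
gripper_force: 0.0
```

```bash
python3 - <<'E'
from h import *
p=bot.read_camera('wrist');w,st=brass(p,F['D'],35);print(w,st);print(totool(w))
print(bot.get_obs()['ee_pos'])
E
```

```text
[ 551.88973058 -146.87250455   37.2       ] [310 185  32  36 912]
[ 2.19854971  5.24628516 80.9084477 ]
[ 552.07735251 -152.42695579  118.11753152]
```

Call:
{"name": "drive_tool", "arguments": {
  "targets": [
    [[-0.2,1,5,20,0,0,0],[-0.2,1,5,50,0,0,0],[-0.2,1,5,75,0,0,0],[-0.2,1,5,90,0,0,0],[-0.2,1,5,97,0,0,0],[-0.2,1,5,100,0,0,0],[-0.2,1,5,100,0,0,0],[0.1,1,5,100,0,0,0]]
  ]
}}

```text
time: 13.85
ee_pos: [554.2, -145.6, 18.9]
orientation: [0.178, 0.984, -0.0, 0.001]
force: [0.1, -0.6, 0.2]
opening: 40.2
gripper_force: 0.0
```

Call:
{"name": "drive_tool", "arguments": {
  "targets": [
    [[0.3,0,0,0,0,0,0],[1,0,0,0,0,0,0],[1,0,0,0,0,0,0],[1,0,0,0,0,0,0],[1,0,0,0,0,0,0],[1,0,0,0,0,0,0],[1,0,0,0,0,0,0],[1,0,0,0,0,0,0]]
  ]
}}

```text
time: 14.52
ee_pos: [554.6, -145.0, 19.4]
orientation: [0.177, 0.984, 0.0, 0.001]
force: [-0.9, -1.0, 6.7]
opening: 20.9
gripper_force: 58.8
```

Call:
{"name": "drive_tool", "arguments": {
  "targets": [
    [[1,0,0,-5,0,0,0],[1,0,0,-20,0,0,0],[1,0,0,-45,0,0,0],[1,0,0,-70,0,0,0],[1,0,0,-85,0,0,0],[1,0,0,-85,0,0,0],[1,0,0,-85,0,0,0],[1,0,0,-85,0,0,0]]
  ]
}}

```text
time: 15.18
ee_pos: [552.7, -143.9, 101.8]
orientation: [0.177, 0.984, 0.0, -0.001]
force: [0.5, -0.0, -0.9]
opening: 20.9
gripper_force: 58.9
```

```bash
cat >>h.py <<'E'
def held(p):
    # axis of the held weight in tool coords from brass just ahead of TCP, at the tip plane's depth
    o=bot.get_obs();X=o['ee_pos'];w,st=brass(p,X[:2],30,X[2]-5,25);return Ro.from_quat(o['orientation']).inv().apply(w-X),st
E
python3 - <<'E'
from h import *
p=bot.read_camera('wrist');cv2.imwrite('pics/w9.png',p['image'][:,:,::-1]);print(held(p))
print(bot.get_obs()['ee_pos'],totool((*F['B'],100)))
E
```

```text
(array([ -3.39906385,  -0.26029683, -10.00809121]), array([ 297,  228,   46,   69, 2470], dtype=int32))
[ 552.41039186 -143.84011102  101.40011755] [-89.76097112 -15.82950826   1.19034436]
```

Call:
{"name": "drive_tool", "arguments": {
  "targets": [
    [[1,-20,-4,0,0,0,0],[1,-50,-9,0,0,0,0],[1,-78,-14,0,0,0,0],[1,-89,-16,0,0,0,0],[1,-89,-16,10,0,0,0],[1,-89,-16,30,0,0,0],[1,-89,-16,50,0,0,0],[1,-89,-16,60,0,0,0]]
  ]
}}

```text
time: 15.9
ee_pos: [627.9, -189.0, 38.3]
orientation: [0.177, 0.984, 0.0, -0.003]
force: [-0.8, 0.8, -1.0]
opening: 21.2
gripper_force: 58.9
```

Call:
{"name": "drive_tool", "arguments": {
  "targets": [
    [[1,0,0,10,0,0,0],[1,0,0,18,0,0,0],[1,0,0,22,0,0,0],[1,0,0,24,0,0,0],[1,0,0,25,0,0,0],[1,0,0,25,0,0,0],[1,0,0,25,0,0,0],[1,0,0,25,0,0,0]]
  ]
}}

```text
time: 16.57
ee_pos: [631.7, -190.5, 19.4]
orientation: [0.177, 0.984, 0.0, 0.001]
force: [-2.7, 1.5, 6.1]
opening: 20.9
gripper_force: 59.6
```

Call:
{"name": "drive_tool", "arguments": {
  "targets": [
    [[0.3,0,0,0,0,0,0],[0.1,0,0,0,0,0,0],[-0.1,0,0,0,0,0,0],[-0.2,0,0,0,0,0,0],[-0.2,0,0,-5,0,0,0],[-0.2,0,0,-30,0,0,0],[-0.2,0,0,-65,0,0,0],[-0.2,0,0,-100,0,0,0]]
  ]
}}

```text
time: 17.23
ee_pos: [630.4, -190.3, 118.2]
orientation: [0.178, 0.984, -0.0, -0.001]
force: [0.5, -0.3, 0.3]
opening: 51.3
gripper_force: 0.0
```

Call:
{"name": "drive_tool", "arguments": {
  "targets": [
    [[-0.3,0,0,0,0,0,0],[-0.4,20,23,0,0,0,0],[-0.5,44,50,0,0,0,0],[-0.5,68,77,0,0,0,0],[-0.5,92,104,0,0,0,0],[-0.5,101,116,0,0,0,0],[-0.5,101,116,0,0,0,0],[-0.5,101,116,0,0,0,0]]
  ]
}}

```text
time: 17.9
ee_pos: [577.3, -45.4, 118.2]
orientation: [0.176, 0.984, 0.0, 0.0]
force: [0.1, 0.1, 0.8]
opening: 63.8
gripper_force: 0.0
```

```bash
python3 - <<'E'
from h import *
p=bot.read_camera('wrist');cv2.imwrite('pics/w10.png',p['image'][:,:,::-1])
for f,h in(('C',56),('B',35)):
    w,st=brass(p,F[f],h);print(w,st);print(totool(w))
print(totool((577.5,-46.6,20)),bot.get_obs()['ee_pos'])
E
```

```text
[575.7034118  -43.28211906  47.7       ] [ 297  178   51   57 2200]
[ 3.13062454  3.03029773 70.538453  ]Traceback (most recent call last):
  File "<stdin>", line 4, in <module>
  File "h.py", line 22, in brass
    i=1+np.argmax(st[1:,4]);x,y,w,hh=st[i][:4]
        ~~~~~~~~~^^^^^^^^^^
    return _wrapfunc(a, 'argmax', axis=axis, out=out, **kwds)
    return bound(*args, **kwds)
ValueError: attempt to get argmax of an empty sequence
```

Call:
{"name": "drive_tool", "arguments": {
  "targets": [
    [[-0.5,1,1,20,0,0,0],[-0.5,1,1,45,0,0,0],[-0.5,1,1,60,0,0,0],[-0.5,1,1,75,0,0,0],[-0.5,1,1,83,0,0,0],[-0.5,1,1,88,0,0,0],[-0.5,1,1,92,0,0,0],[-0.5,1,1,92,0,0,0]]
  ]
}}

```text
time: 18.62
ee_pos: [576.6, -46.0, 25.6]
orientation: [0.178, 0.984, -0.0, -0.0]
force: [-0.6, -0.0, -0.1]
opening: 64.2
gripper_force: 0.0
```

Call:
{"name": "drive_tool", "arguments": {
  "targets": [
    [[-0.3,0,0,0,0,0,0],[-0.1,0,0,0,0,0,0],[0.1,0,0,0,0,0,0],[1,0,0,0,0,0,0],[1,0,0,0,0,0,0],[1,0,0,0,0,0,0],[1,0,0,0,0,0,0],[1,0,0,0,0,0,0]]
  ]
}}

```text
time: 19.28
ee_pos: [577.7, -44.4, 27.3]
orientation: [0.177, 0.984, 0.001, 0.001]
force: [-0.2, 1.0, 5.3]
opening: 35.8
gripper_force: 59.8
```

Call:
{"name": "drive_tool", "arguments": {
  "targets": [
    [[1,0,0,-5,0,0,0],[1,0,0,-15,0,0,0],[1,0,0,-35,0,0,0],[1,0,0,-58,0,0,0],[1,0,0,-75,0,0,0],[1,0,0,-80,0,0,0],[1,0,0,-80,0,0,0],[1,0,0,-80,0,0,0]]
  ]
}}

```text
time: 19.95
ee_pos: [575.8, -45.1, 105.1]
orientation: [0.177, 0.984, -0.0, -0.001]
force: [-0.3, 0.3, -6.0]
opening: 35.6
gripper_force: 61.0
```

```bash
python3 - <<'E'
from h import *
p=bot.read_camera('wrist');cv2.imwrite('pics/w11.png',p['image'][:,:,::-1]);print(held(p))
print(bot.get_obs()['ee_pos'],totool((*F['D'],100)))
E
```

```text
(array([ -3.72560705,  -0.01193036, -10.0089484 ]), array([ 282,  213,   77,   99, 6014], dtype=int32))
[575.30150095 -45.05217686 104.42661206] [ -13.83234488 -105.24291171    4.48934568]
```

Call:
{"name": "drive_tool", "arguments": {
  "targets": [
    [[1,-2,-15,0,0,0,0],[1,-5,-40,0,0,0,0],[1,-8,-65,0,0,0,0],[1,-11,-90,0,0,0,0],[1,-13,-105,0,0,0,0],[1,-13,-105,15,0,0,0],[1,-13,-105,40,0,0,0],[1,-13,-105,55,0,0,0]]
  ]
}}

```text
time: 20.67
ee_pos: [549.9, -148.1, 47.7]
orientation: [0.178, 0.984, -0.0, -0.002]
force: [-0.6, 1.1, -5.6]
opening: 35.6
gripper_force: 61.0
```

Call:
{"name": "drive_tool", "arguments": {
  "targets": [
    [[1,0,0,10,0,0,0],[1,0,0,17,0,0,0],[1,0,0,21,0,0,0],[1,0,0,23,0,0,0],[1,0,0,24,0,0,0],[1,0,0,25,0,0,0],[1,0,0,25,0,0,0],[1,0,0,25,0,0,0]]
  ]
}}

```text
time: 21.33
ee_pos: [552.4, -148.2, 27.3]
orientation: [0.177, 0.984, 0.0, 0.0]
force: [-6.1, 1.3, 6.0]
opening: 35.4
gripper_force: 62.2
```

Call:
{"name": "drive_tool", "arguments": {
  "targets": [
    [[0.1,0,0,0,0,0,0],[-0.1,0,0,0,0,0,0],[-0.3,0,0,0,0,0,0],[-0.4,0,0,0,0,0,0],[-0.4,0,0,-10,0,0,0],[-0.4,0,0,-35,0,0,0],[-0.4,0,0,-65,0,0,0],[-0.4,0,0,-92,0,0,0]]
  ]
}}

```text
time: 22.0
ee_pos: [552.2, -148.5, 119.7]
orientation: [0.178, 0.984, -0.0, 0.0]
force: [0.7, -0.3, 1.3]
opening: 59.7
gripper_force: 0.0
```

Call:
{"name": "drive_tool", "arguments": {
  "targets": [
    [[-0.4,0,0,0,0,0,0],[-0.4,-17,21,0,0,0,0],[-0.4,-38,48,0,0,0,0],[-0.4,-58,75,0,0,0,0],[-0.4,-75,96,0,0,0,0],[-0.4,-85,107,0,0,0,0],[-0.4,-85,107,0,0,0,0],[-0.4,-85,107,0,0,0,0]]
  ]
}}

```text
time: 22.67
ee_pos: [669.2, -77.3, 117.6]
orientation: [0.177, 0.984, -0.0, -0.0]
force: [-0.6, 0.4, 0.7]
opening: 59.6
gripper_force: 0.0
```

```bash
python3 - <<'E'
from h import *
p=bot.read_camera('wrist');cv2.imwrite('pics/w12.png',p['image'][:,:,::-1])
print(bot.get_obs()['ee_pos'],totool((669.3,-77,20)))
for f,h in(('A',44),('D',56),('B',35)):
    try:
        w,st=brass(p,F[f],h);print(f,w,st)
    except Exception as e:print(f,'none')
E
```

```text
[668.45093412 -78.53889377 117.79826458] [-0.29091786  1.85411617 97.79604942]
A [669.3112635  -75.05801188  41.7       ] [ 305  181   37   51 1345]
D [ 553.38281828 -147.31147416   47.7       ] [ 132   67   79   59 3408]
B [ 630.71039972 -187.17445381   37.2       ] [ 159  191   41   34 1033]
```

Call:
{"name": "drive_tool", "arguments": {
  "targets": [
    [[-0.4,0,2,20,0,0,0],[-0.4,0,2,45,0,0,0],[-0.4,0,2,70,0,0,0],[-0.4,0,2,85,0,0,0],[-0.4,0,2,94,0,0,0],[-0.4,0,2,98,0,0,0],[-0.4,0,2,98,0,0,0],[-0.3,0,2,98,0,0,0]]
  ]
}}

```text
time: 23.38
ee_pos: [670.5, -76.1, 21.1]
orientation: [0.178, 0.984, 0.0, 0.001]
force: [0.0, -0.1, -0.1]
opening: 55.9
gripper_force: 0.0
```

Call:
{"name": "drive_tool", "arguments": {
  "targets": [
    [[-0.1,0,0,0,0,0,0],[0.1,0,0,0,0,0,0],[0.3,0,0,0,0,0,0],[1,0,0,0,0,0,0],[1,0,0,0,0,0,0],[1,0,0,0,0,0,0],[1,0,0,0,0,0,0],[1,0,0,0,0,0,0]]
  ]
}}

```text
time: 24.05
ee_pos: [670.7, -75.6, 21.2]
orientation: [0.177, 0.984, 0.0, 0.001]
force: [-1.5, 0.5, 6.3]
opening: 27.3
gripper_force: 59.4
```

Call:
{"name": "drive_tool", "arguments": {
  "targets": [
    [[1,0,0,-5,0,0,0],[1,0,0,-20,0,0,0],[1,0,0,-45,0,0,0],[1,0,0,-70,0,0,0],[1,0,0,-85,0,0,0],[1,0,0,-85,0,0,0],[1,0,0,-85,0,0,0],[1,0,0,-85,0,0,0]]
  ]
}}

```text
time: 24.72
ee_pos: [668.8, -75.4, 103.6]
orientation: [0.177, 0.984, -0.0, -0.001]
force: [-0.4, 0.7, -3.3]
opening: 27.5
gripper_force: 59.4
```

```bash
python3 - <<'E'
from h import *
p=bot.read_camera('wrist');print(held(p))
print(bot.get_obs()['ee_pos'],totool((*F['C'],100)))
E
```

```text
(array([ -3.18133731,  -0.33677275, -10.00883612]), array([ 290,  219,   60,   86, 3978], dtype=int32))
[668.54803643 -75.31864137 103.12570188] [93.79057559 -4.72900647  3.39569117]
```

Held; carry to dish 3.

Call:
{"name": "drive_tool", "arguments": {
  "targets": [
    [[1,15,-1,0,0,0,0],[1,40,-2,0,0,0,0],[1,65,-4,0,0,0,0],[1,85,-5,0,0,0,0],[1,94,-5,0,0,0,0],[1,94,-5,20,0,0,0],[1,94,-5,45,0,0,0],[1,94,-5,62,0,0,0]]
  ]
}}

```text
time: 25.43
ee_pos: [579.1, -47.1, 40.7]
orientation: [0.177, 0.984, -0.0, -0.001]
force: [0.7, 0.5, -3.1]
opening: 27.6
gripper_force: 59.4
```

Call:
{"name": "drive_tool", "arguments": {
  "targets": [
    [[1,0,0,10,0,0,0],[1,0,0,16,0,0,0],[1,0,0,20,0,0,0],[1,0,0,22,0,0,0],[1,0,0,23,0,0,0],[1,0,0,23,0,0,0],[1,0,0,23,0,0,0],[1,0,0,23,0,0,0]]
  ]
}}

```text
time: 26.1
ee_pos: [580.8, -47.8, 21.1]
orientation: [0.178, 0.984, 0.0, 0.001]
force: [-2.2, 0.3, 6.3]
opening: 27.4
gripper_force: 60.3
```

Call:
{"name": "drive_tool", "arguments": {
  "targets": [
    [[0.2,0,0,0,0,0,0],[0,0,0,0,0,0,0],[-0.2,0,0,0,0,0,0],[-0.3,0,0,0,0,0,0],[-0.3,0,0,-10,0,0,0],[-0.3,0,0,-35,0,0,0],[-0.3,0,0,-70,0,0,0],[-0.3,0,0,-100,0,0,0]]
  ]
}}

```text
time: 26.77
ee_pos: [579.9, -47.8, 121.7]
orientation: [0.178, 0.984, -0.0, 0.0]
force: [1.2, 0.3, -0.4]
opening: 55.4
gripper_force: 0.0
```

Call:
{"name": "drive_tool", "arguments": {
  "targets": [
    [[-0.3,0,0,0,0,0,0],[-0.3,-2,-25,0,0,0,0],[-0.3,-5,-60,0,0,0,0],[-0.3,-9,-97,0,0,0,0],[-0.3,-12,-134,0,0,0,0],[-0.3,-16,-171,0,0,0,0],[-0.3,-19,-208,0,0,0,0],[-0.3,-22,-245,0,0,0,0]]
  ]
}}

```text
time: 27.43
ee_pos: [514.6, -286.4, 120.6]
orientation: [0.177, 0.984, 0.0, 0.001]
force: [0.2, 0.1, 0.2]
opening: 55.9
gripper_force: 0.0
```

Call:
{"name": "drive_tool", "arguments": {
  "targets": [
    [[-0.3,-4,-37,0,0,0,0],[-0.3,-7,-74,0,0,0,0],[-0.3,-10,-106,0,0,0,0],[-0.3,-13,-128,0,0,0,0],[-0.3,-13,-136,0,0,0,0],[-0.3,-13,-136,0,0,0,0],[-0.3,-13,-136,0,0,0,0],[-0.3,-13,-136,0,0,0,0]]
  ]
}}

```text
time: 28.1
ee_pos: [481.0, -414.5, 119.7]
orientation: [0.176, 0.984, 0.001, 0.0]
force: [-0.2, 0.2, 0.1]
opening: 55.4
gripper_force: 0.0
```

```bash
python3 - <<'E'
from h import *
p=bot.read_camera('wrist')
print(bot.get_obs()['ee_pos'],totool((480.3,-417,20)))
cv2.imwrite('pics/w13.png',cv2.resize(p['image'][100:280,180:420,::-1],None,fx=3,fy=3,interpolation=cv2.INTER_CUBIC))
E
```

```text
[ 481.23474723 -414.36037405  119.6761426 ] [-3.25548229e-02 -2.96874617e+00  9.96712610e+01]
```

Call:
{"name": "drive_tool", "arguments": {
  "targets": [
    [[-0.3,0,-2,20,0,0,0],[-0.3,0,-2,50,0,0,0],[-0.3,0,-2,78,0,0,0],[-0.3,0,-2,95,0,0,0],[-0.3,0,-2,104,0,0,0],[-0.3,0,-2,108,0,0,0],[-0.3,0,-2,108,0,0,0],[0,0,-2,108,0,0,0]]
  ]
}}

```text
time: 28.82
ee_pos: [480.0, -418.8, 13.0]
orientation: [0.177, 0.984, -0.0, 0.001]
force: [0.2, -0.6, -0.2]
opening: 44.8
gripper_force: 0.0
```

Call:
{"name": "drive_tool", "arguments": {
  "targets": [
    [[0.2,0,0,0,0,0,0],[0.4,0,0,0,0,0,0],[1,0,0,0,0,0,0],[1,0,0,0,0,0,0],[1,0,0,0,0,0,0],[1,0,0,0,0,0,0],[1,0,0,0,0,0,0],[1,0,0,0,0,0,0]]
  ]
}}

```text
time: 29.48
ee_pos: [479.7, -419.2, 13.2]
orientation: [0.177, 0.984, -0.0, 0.001]
force: [-0.6, 1.0, 6.8]
opening: 15.9
gripper_force: 58.6
```

Call:
{"name": "drive_tool", "arguments": {
  "targets": [
    [[1,0,0,-5,0,0,0],[1,0,0,-20,0,0,0],[1,0,0,-45,0,0,0],[1,0,0,-75,0,0,0],[1,0,0,-100,0,0,0],[1,0,0,-108,0,0,0],[1,0,0,-108,0,0,0],[1,0,0,-108,0,0,0]]
  ]
}}

```text
time: 30.15
ee_pos: [478.9, -418.4, 119.8]
orientation: [0.177, 0.984, 0.0, 0.0]
force: [-0.7, 1.2, -1.6]
opening: 15.4
gripper_force: 58.7
```

```bash
python3 - <<'E'
from h import *
p=bot.read_camera('wrist');print(held(p))
print(bot.get_obs()['ee_pos'],totool((*F['A'],120)))
E
```

```text
(array([ 7.56234682,  0.83120048, -9.98623553]), array([ 284,  199,   78,   86, 3492], dtype=int32))
[ 478.47222266 -417.79288669  118.64368756] [-59.56463183 385.86696592  -1.09744289]
```

Call:
{"name": "drive_tool", "arguments": {
  "targets": [
    [[1,-3,20,0,0,0,0],[1,-9,55,0,0,0,0],[1,-14,91,0,0,0,0],[1,-20,127,0,0,0,0],[1,-25,163,0,0,0,0],[1,-31,199,0,0,0,0],[1,-36,235,0,0,0,0],[1,-42,270,0,0,0,0]]
  ]
}}

```text
time: 30.87
ee_pos: [612.0, -177.8, 117.6]
orientation: [0.177, 0.984, 0.0, -0.002]
force: [0.7, -0.1, -0.9]
opening: 15.4
gripper_force: 58.7
```

Call:
{"name": "drive_tool", "arguments": {
  "targets": [
    [[1,-5,35,0,0,0,0],[1,-10,70,0,0,0,0],[1,-14,97,0,0,0,0],[1,-17,112,0,0,0,0],[1,-17,116,0,0,0,0],[1,-17,116,0,0,0,0],[1,-17,116,0,0,0,0],[1,-17,116,0,0,0,0]]
  ]
}}

```text
time: 31.53
ee_pos: [667.9, -81.0, 119.7]
orientation: [0.179, 0.984, -0.001, -0.0]
force: [-0.5, -0.3, -0.2]
opening: 15.6
gripper_force: 58.7
```

```bash
python3 - <<'E'
from h import *
p=bot.read_camera('wrist');print(held(p))
print(bot.get_obs()['ee_pos'],totool((*F['A'],20)))
cv2.imwrite('pics/w14.png',p['image'][:,:,::-1])
E
```

```text
(array([-1.02489872, -0.6573986 , -9.9992339 ]), array([ 304,  235,   32,   49, 1322], dtype=int32))
[668.04991194 -80.77778284 119.96836701] [ 0.45053392  3.97882841 99.96406683]
```

Call:
{"name": "drive_tool", "arguments": {
  "targets": [
    [[1,0,3,15,0,0,0],[1,0,3,40,0,0,0],[1,0,3,65,0,0,0],[1,0,3,82,0,0,0],[1,0,3,92,0,0,0],[1,0,3,97,0,0,0],[1,0,3,100,0,0,0],[1,0,3,101,0,0,0]]
  ]
}}

```text
time: 32.25
ee_pos: [670.5, -75.3, 19.4]
orientation: [0.178, 0.984, 0.0, 0.0]
force: [0.1, -0.2, -0.7]
opening: 15.4
gripper_force: 58.7
```

Call:
{"name": "drive_tool", "arguments": {
  "targets": [
    [[1,0,0,1,0,0,0],[1,0,0,1,0,0,0],[1,0,0,1,0,0,0],[1,0,0,1,0,0,0],[1,0,0,1,0,0,0],[1,0,0,1,0,0,0],[1,0,0,1,0,0,0],[1,0,0,1,0,0,0]]
  ]
}}

```text
time: 32.92
ee_pos: [671.0, -75.2, 19.2]
orientation: [0.177, 0.984, 0.0, 0.001]
force: [-0.6, -1.2, 5.6]
opening: 15.4
gripper_force: 59.4
```

Seated on the dish floor. Release, rise and back off toward a viewing point.

Call:
{"name": "drive_tool", "arguments": {
  "targets": [
    [[0.3,0,0,0,0,0,0],[0.1,0,0,0,0,0,0],[-0.1,0,0,0,0,0,0],[-0.2,0,0,0,0,0,0],[-0.2,0,0,-10,0,0,0],[-0.2,0,0,-35,0,0,0],[-0.2,0,0,-70,0,0,0],[-0.2,0,0,-105,0,0,0]]
  ]
}}

```text
time: 33.58
ee_pos: [669.3, -74.7, 123.6]
orientation: [0.178, 0.984, -0.0, -0.001]
force: [1.6, -0.1, 0.0]
opening: 51.4
gripper_force: 0.0
```

Call:
{"name": "drive_tool", "arguments": {
  "targets": [
    [[-0.2,0,0,-35,0,0,0],[-0.2,0,0,-70,0,0,0],[-0.2,0,-15,-100,0,0,0],[-0.2,0,-40,-120,0,0,0],[-0.2,0,-60,-130,0,0,0],[-0.2,0,-60,-130,0,0,0],[-0.2,0,-60,-130,0,0,0],[-0.2,0,-60,-130,0,0,0]]
  ]
}}

```text
time: 34.25
ee_pos: [649.2, -130.0, 252.6]
orientation: [0.177, 0.984, 0.001, -0.0]
force: [-0.3, 0.6, -0.5]
opening: 51.7
gripper_force: 0.0
```

```bash
python3 - <<'E'
from h import *
p=bot.read_camera('wrist')
for f,h in dict(A=28,B=35,C=44,D=56).items():
    try:
        w,st=brass(p,F[f],h,r=16);print(f,(w[:2]-F[f]).round(1),st)
    except Exception as e:print(f,'none')
cv2.imwrite('pics/w15.png',cv2.resize(p['image'][:300,150:550,::-1],None,fx=2,fy=2,interpolation=cv2.INTER_CUBIC))
E
```

```text
A [1.3 0.9] [357 165  18  18 243]
B [0.5 0.5] [260 166  23  22 385]
C [ 0.7 -0.9] [351  80  30  30 673]
D [2.5 0.5] [ 258   86   38   37 1068]
```

View pics/w15.png

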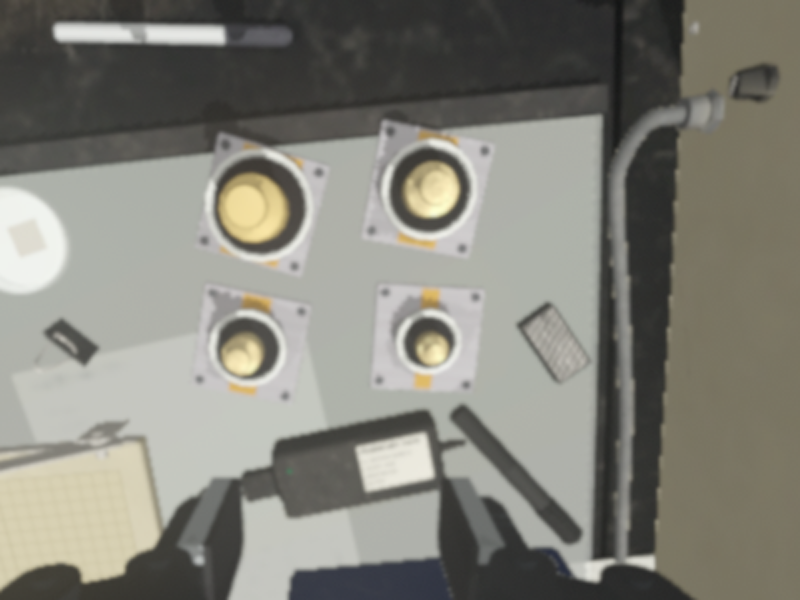

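The last picture shows all four weights upright and well inside their own dishes, so I am handing the job in.

```bash
python3 -c "
from workcell import bot
print(bot.close_job())"
```

```text
the job is handed in; nothing more can be done
None
```

I moved all four weights onto their own feet and handed the job in at about 34 s of the 109 s allowed; in the last wrist image each stood upright within about 3 mm of its dish centre, but the hand-in returned no verdict.

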